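Emboss the rack tag with the round hand stamp

ROBOT

A 6-joint arm with a two-finger parallel gripper is mounted at the origin on the work surface. World frame = base frame: x ahead of the robot, y to its left, z up, the work surface at z = 0. Lengths are in m, angles in rad, forces in N, time in s.
With the tool pointing down it reaches from about 0.325 to 0.9 m from the base axis. Payload 3.5 kg.
Tool frame: the origin (TCP) lies at the very end of the fingers, on their centre line; the grasp point (between the pads) lies 19 mm behind it (bot.pinch_z is the distance from the TCP to the grasp point, in m); y points along the fingers, z is the direction in which the jaws open and shut, and the axes are right-handed (so a half turn about y gives the same grasp; the last joint's range is limited). The gripper opens to 85 mm and grips with 20 to 120 N. Pads are 22 mm wide; open, the fingers measure 114 mm over their backs; the gripper's body (76 mm by 85 mm) begins 54 mm behind the grasp point. The pads swing forward as they close: fully open they stand 13 mm farther back than shut.
Start: joints at [1.027, 0.276, -0.026, 1.268, 0, 1.467], TCP at [0.267, 0.565, 0.231] pointing down, gripper open.
Joint ranges: [-3.12, 3.12], [-0.85, 1.88], [-1.08, 1.24], [-1.95, 2.15], [-1.57, 1.53], [-3.14, 3.14]. Speed limits (rad/s): [2.57, 2.57, 3.14, 3.14, 3.14, 3.14].

INTERFACE

Orientations are given as a rotation vector (axis times angle).
In Python, from bench import bot, hand, kinematics, readout, cams, ticket gives the robot as it stands. The module is installed in compiled form; this text tells all that it offers. Calls block until the motion is done:
- bot.move_pose(position, orientation): joint-space move of the TCP to a pose.
- bot.move_straight(position, velocity=0.15, frame=None): straight line of the TCP; frame=None keeps the orientation; velocity is the mean speed in m/s.
- bot.move_joints(angles): joint-space move.
- hand.ungrasp() and hand.grab(squeeze=None): open the fingers fully, or close them until they stop; squeeze is the grip in N (None keeps the last).
- bot.dwell(seconds).
- kinematics.solve_ik(position, orientation): joint angles nearest the present ones, or None.
- readout.observe(): the state.
- cams.capture(name): name is "side" or "top"; returns (picture, depth): 400x640x3 uint8, red, green, blue; 400x640 float32, m along the optical axis (not along the pixel's ray), 0 where there is no reading.
- cams.camera_params(name): a dict with "K" (3x3 intrinsics, pixels), "pose" (4x4, takes a point from camera to world coordinates). Camera axes: x right, y down, z forward; pixel columns grow to the right and rows downward; lengths in m; the calibration is good to about 2 mm. A picture is of the moment at which its call begins. camera_params takes no time and is no camera call.
A pose or a line that the arm cannot do raises bot.MotionError and nothing moves.
- ticket.sign_off(): hands the job in, once; it reports no verdict.
The state is a dict: "clock": time; "joints": joint angles; "qvel": joint speeds; "joint_efforts": joint torques, N m; "tcp_pos": TCP position; "tcp_rot": TCP orientation; "wrist_force": force on the tool from outside, world axes, zero at the start; "ft_torque": the same for the moment, N m; "finger_gap": finger opening in m.
Only numpy, scipy, OpenCV 4.12 (cv2) and the standard library are available. Lean on these libraries where they do the work, as an engineer would, in place of code of your own. Each camera call takes 0.05 s, during which the arm holds its last target.

TASK

Take the round hand stamp out of its well and press it squarely and steadily, with about 12 N (never more than 20 N) for a good second, onto the middle of the ringed field of the aluminium tag in the marking station, then lift it straight off without dragging the tag sideways. Set the stamp back down, not dropped, upright in the well it came from and let go. Leave the square stamp and everything else on the bench where it is, and keep the fingers off the station.

Things in the scene. Friction and masses are not known exactly. Their poses are not given: they have to be found in the camera images.
- stamp: the round hand stamp: a turned tool 110 mm tall, standing upright in one of the two wells of the holder. Origin at the centre of its flat lower die face, z up along the tool. Steel die 26 mm in diameter and 18 mm high, 16 mm neck, then a round black grip 24 mm in diameter from 30 to 110 mm above the die face (domed over the last 6 mm). About 0.18 kg
- stamp_center (a point): the round stamp's axis half-way up, 55 mm above its die face, z up along the tool; a good grip lies 55 to 80 mm above the die face
- other_center (a point): the square stamp, the same height (110 mm) and black and steel too, but with a square 22 mm grip and 19 mm square die; half-way up its axis, 55 mm above its foot. Stands in the other well; not to be touched
- holder: the stamp holder, a fixed grey block 90 x 170 x 24 mm (x, y, z) with two round wells 32 mm wide and 14 mm deep, at 50 mm either side of its centre along its y (well floor 10 mm above the table). Origin at the centre of its underside. Either stamp may be in either well
- station: the fixed marking station: grey base 120 x 110 x 24 mm, origin at the centre of its underside. A steel plate 90 x 70 mm floats over it with an aluminium tag 74 x 44 mm on top, the highest surface. The plate is set to another height each time: the tag's top is 40 to 52 mm above the table, to be found by touch. The plate springs down 1 mm per 4 N, with a hard stop at 7 mm
- field (a point): point on the vertical line through the centre of the tag's marking field (a thin dark ring 36 mm wide on the tag, at the middle of the plate), fixed to the base 46 mm above the table; the real surface is up to 6 mm above or below it
- st_x (a joint): sideways shift of the floating plate along the station's x, m, 0 at rest; it is soft (0.8 N per mm, up to 6 mm either way) and shifts if the stamp drags on it
- st_y (a joint): sideways shift of the floating plate along the station's y, m, 0 at rest; as soft as st_x
- tube_rack: white rack of black-capped tubes, 84 x 156 mm, about 125 mm tall; bystander; origin under its centre
- jar: clear specimen jar, 56 mm wide, 75 mm tall; bystander; origin under its centre
- dropper: amber dropper bottle, 36 mm wide, 85 mm tall; bystander; origin under its centre
- timer: flat white bench timer 50 x 65 x 18 mm; bystander; origin under its centre
- lone_tube: one tube, 120 mm tall, in a 40 mm square white foot; bystander; origin under its centre
Things that resemble listed ones, but are neither listed nor needed, are in the scene too. There is more than one size of the station; the job needs the larger. What is shaped like the holder but blue is not meant.

How it is judged:
By the outcome, as a careful person would: the job done as asked, in the order asked, and still so for the second after the job is handed in, with the robot touching nothing.
It also fails if it takes over 69 s, if anything falls off the work surface, if the arm or the gripper's body presses on something with over 40 N, if the wrist force passes 120 N, or if a joint passes its speed limit or range.

## Working session

There is one attempt and no reset: what is moved stays moved. The work goes in short steps, each a Python script; the robot and the scene stay as the last script left them, time stands still between calls to the robot, and variables do not carry over. Pictures are saved under pics/ and viewed, and the job is handed in when it is done.

```bash
mkdir -p pics; cat > h.py <<'E'
import numpy as np, cv2
from bench import bot, hand, kinematics, readout, cams, ticket
def snap(n,tag):
    p,d=cams.capture(n); cv2.imwrite(f'pics/{tag}.png',p[:,:,::-1]); np.savez(f'pics/{tag}.npz',p=p,d=d); return p,d
def pt(n,u,v,depth):
    c=cams.camera_params(n);K=np.array(c['K']);T=np.array(c['pose'])
    r=np.linalg.inv(K)@np.array([u,v,1.])
    return (T@np.append(r*depth,1))[:3]
def plane(n,u,v,z):
    c=cams.camera_params(n);K=np.array(c['K']);T=np.array(c['pose'])
    r=T[:3,:3]@np.linalg.inv(K)@np.array([u,v,1.]);o=T[:3,3]
    return o+r*(z-o[2])/r[2]
def cloud(n,d):
    c=cams.camera_params(n);K=np.array(c['K']);T=np.array(c['pose'])
    v,u=np.mgrid[:400,:640]
    P=np.stack([(u-K[0,2])/K[0,0]*d,(v-K[1,2])/K[1,1]*d,d],-1)@T[:3,:3].T+T[:3,3]
    P[d==0]=np.nan
    return P
E
python3 - <<'E'
from h import *
for n in('top','side'):
    snap(n,n+'0'); c=cams.camera_params(n); print(np.round(c['K'],1),np.round(c['pose'],3))
o=readout.observe(); print({k:np.round(v,3) for k,v in o.items()})
E
```

```text
[[419.9   0.  316.9]
 [  0.  419.9 203.1]
 [  0.    0.    1. ]] [[-3.000e-03 -9.960e-01  9.300e-02  4.700e-01]
 [-1.000e+00  1.000e-03 -2.000e-02  3.600e-02]
 [ 2.000e-02 -9.300e-02 -9.960e-01  1.055e+00]
 [ 0.000e+00  0.000e+00  0.000e+00  1.000e+00]]
[[391.9   0.  331.4]
 [  0.  391.9 200.8]
 [  0.    0.    1. ]] [[ 0.763 -0.463  0.451  0.15 ]
 [-0.646 -0.566  0.512 -0.409]
 [ 0.018 -0.682 -0.731  0.676]
 [ 0.     0.     0.     1.   ]]
{'clock': np.float64(0.1), 'joints': array([ 1.027,  0.277, -0.028,  1.268, -0.   ,  1.467]), 'qvel': array([-0.001, -0.001,  0.003,  0.001,  0.001, -0.   ]), 'joint_efforts': array([ 1.0000e-03, -4.4671e+01,  2.9613e+01,  8.0000e-03, -0.0000e+00,
        0.0000e+00]), 'tcp_pos': array([0.266, 0.565, 0.23 ]), 'tcp_rot': array([-1.545,  0.346, -0.345]), 'wrist_force': array([-0.067, -0.524, -0.138]), 'ft_torque': array([ 0.008, -0.029,  0.037]), 'finger_gap': np.float64(0.085)}
```

View pics/top0.png

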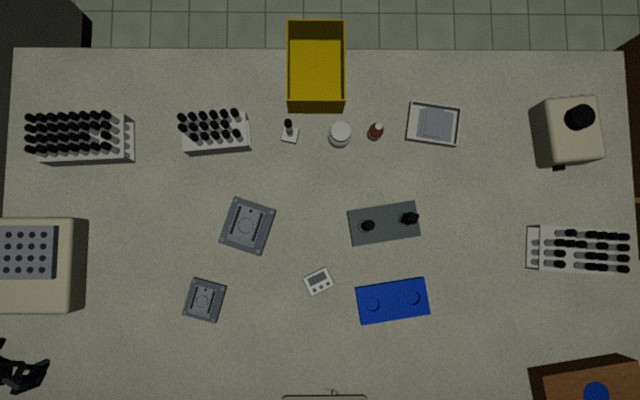

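View pics/side0.png

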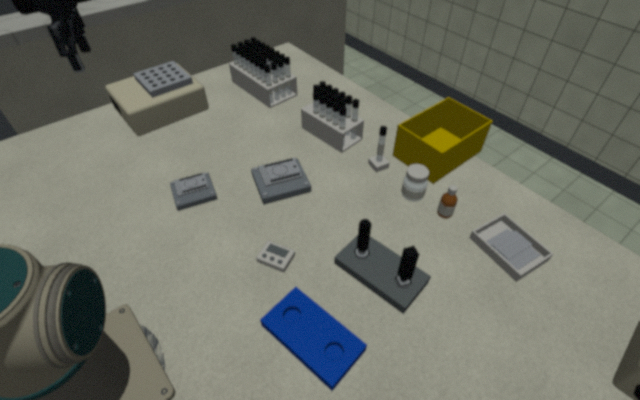

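The top view shows the holder (384,223), its stamps at about (367,226) and (410,218), and the larger station at (247,225). I'll zoom in to tell the round stamp from the square one.

```bash
python3 - <<'E'
import cv2,numpy as np
t=cv2.imread('pics/top0.png');s=cv2.imread('pics/side0.png')
f=lambda a:cv2.convertScaleAbs(cv2.resize(a,(400,300),interpolation=cv2.INTER_CUBIC),alpha=1.8,beta=20)
cv2.imwrite('pics/z0.png',np.vstack([np.hstack([f(t[195:255,344:424]),f(t[195:255,207:287])]),np.hstack([f(s[210:315,325:465]),f(s[150:210,242:322])])]))
E
```

```text
(no output)
```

View pics/z0.png

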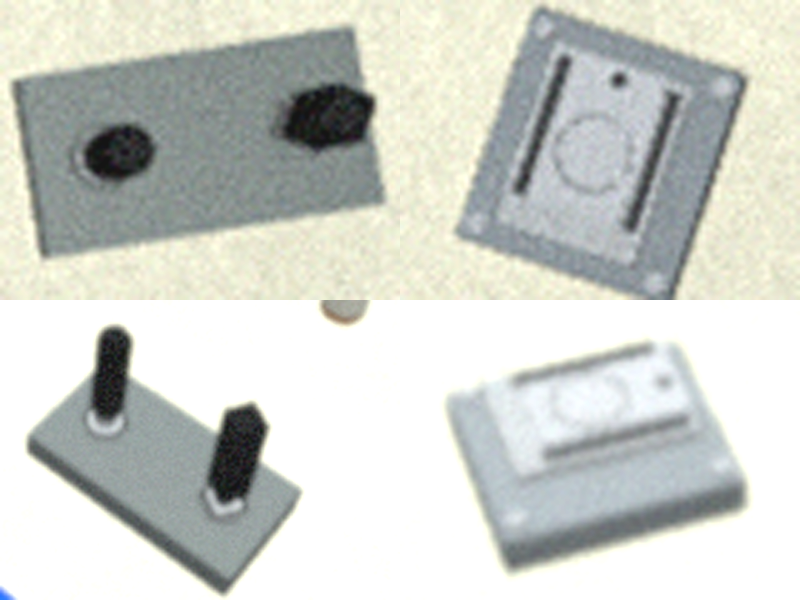

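The left stamp at (367,226) is the round one, with a dome and a round collar. The right one is square. Next I measure them.

```bash
cat > meas.py <<'E'
from h import *
def quad(mask,n,z,win):
    m=np.zeros_like(mask);x0,y0,x1,y1=win;m[y0:y1,x0:x1]=mask[y0:y1,x0:x1]
    m=cv2.morphologyEx(m,cv2.MORPH_CLOSE,np.ones((3,3)))
    c=max(cv2.findContours(m,0,2)[0],key=cv2.contourArea)
    P=np.array([plane(n,*q,z)[:2] for q in c[:,0].astype(float)])
    return cv2.minAreaRect((P*1000).astype(np.float32)),m
if __name__=='__main__':
    D={n:np.load(f'pics/{n}0.npz') for n in('top','side')}
    p=D['top']['p'];d=D['top']['d'];C=cloud('top',d);S=cloud('side',D['side']['d'])
    hsv=cv2.cvtColor(p,cv2.COLOR_RGB2HSV)
    for (u,v) in [(384,205),(384,240),(367,226),(410,218),(247,225),(240,210),(270,210),(320,245)]:
        print((u,v),hsv[v,u],np.round(C[v-1:v+2,u-1:u+2].reshape(-1,3).mean(0),4))
    # height masks
    for n,CC in(('top',C),('side',S)):
        z=CC[...,2]
        print(n,'table z',np.nanmedian(z[240:260,320:330]) if n=='top' else np.nanmedian(z[270:290,220:250]))
        def blob(lo,hi,x0,x1,y0,y1):
            m=(z>lo)&(z<hi)&(CC[...,0]>x0)&(CC[...,0]<x1)&(CC[...,1]>y0)&(CC[...,1]<y1)
            return m
        for nm,box in(('holder',(.3,.55,-.25,.02)),('station',(.3,.55,.1,.3))):
            m=blob(.016,.032,*box).astype(np.uint8)
            m2=blob(.016,.2,*box).astype(np.uint8)
            m=max([m,m2],key=lambda a:a.sum())
            P=CC[m>0]; r=cv2.minAreaRect((P[:,:2]*1000).astype(np.float32)); print(n,nm,m.sum(),np.round(r[0],1),np.round(r[1],1),round(r[2],1))
        m=blob(.036,.06,.3,.55,.1,.3);P=CC[m];r=cv2.minAreaRect((P[:,:2]*1000).astype(np.float32))
        print(n,'tag',m.sum(),np.round(P.mean(0),4),np.median(P[:,2]),r)
        m=blob(.05,.14,.3,.55,-.25,.02);P=CC[m];
        for side in(P[P[:,1]>-.08],P[P[:,1]<-.08]): print(n,'stamp',len(side),side.mean(0).round(4),side.max(0).round(4),side.min(0).round(4))
E
python3 meas.py
```

```text
(384, 205) [105   7  71] [ 0.5622 -0.1522  0.0153]
(384, 240) [103  26  69] [ 0.4753 -0.1492  0.0233]
(367, 226) [113  43  24] [ 0.5061 -0.0946  0.1186]
(410, 218) [176 112  16] [ 0.5237 -0.1912  0.1197]
(247, 225) [100  21 109] [0.512  0.1835 0.044 ]
(240, 210) [70  9 81] [0.5482 0.2008 0.0429]
(270, 210) [83 13 81] [0.5495 0.1305 0.0242]
(320, 245) [ 30  28 128] [ 0.4634  0.0073 -0.0008]
top table z -0.0010634990910374231
top holder 4235 [ 424.8 -115.7] [249.5 267.7] 0.1
top station 2573 [429.6 219. ] [113.1 295.2] 68.7
top tag 1097 [0.4974 0.1933 0.0428] 0.04302175244188322 ((428.474365234375, 224.1576690673828), (74.84236907958984, 273.81524658203125), 65.86819458007812)meas.py:29: RuntimeWarning: Mean of empty slice.
  for side in(P[P[:,1]>-.08],P[P[:,1]<-.08]): print(n,'stamp',len(side),side.mean(0).round(4),side.max(0).round(4),side.min(0).round(4))
  ret = um.true_divide(
Traceback (most recent call last):
  File "meas.py", line 29, in <module>
    for side in(P[P[:,1]>-.08],P[P[:,1]<-.08]): print(n,'stamp',len(side),side.mean(0).round(4),side.max(0).round(4),side.min(0).round(4))
                                                                                                ~~~~~~~~^^^
ValueError: zero-size array to reduction operation maximum which has no identity
```

```bash
cat > meas2.py <<'E'
from h import *
D={n:np.load(f'pics/{n}0.npz') for n in('top','side')}
def comp(m,seed):
    m=cv2.morphologyEx(m.astype(np.uint8),cv2.MORPH_OPEN,np.ones((3,3)))
    _,l,st,_=cv2.connectedComponentsWithStats(m)
    return (l==l[seed[1],seed[0]])
seeds={'top':dict(holder=(384,240),station=(270,210),tag=(247,225),stamp=(367,226)),
       'side':dict(holder=(385,280),station=(280,190),tag=(280,172),stamp=(363,235))}
for n in D:
    p=D[n]['p'];d=D[n]['d'];C=cloud(n,d);z=C[...,2]
    hsv=cv2.cvtColor(p,cv2.COLOR_RGB2HSV)
    for k,(u,v) in seeds[n].items():
        if k in('holder','station'): m=(z>.012)&(z<(.03 if k=='holder' else .07))
        elif k=='tag': m=(z>.034)&(z<.07)
        else: m=(z>.05)&(z<.14)
        m=comp(m,(u,v)); P=C[m]
        if k=='tag': zt=np.median(P[:,2]);print(n,'tag z',zt,P[:,2].std())
        if k=='stamp':
            vv,uu=np.nonzero(m); print(n,'stamp px',m.sum(),uu.min(),uu.max(),vv.min(),vv.max(),'mean',P.mean(0).round(4),'max',P.max(0).round(4)); 
            T=P[P[:,2]>P[:,2].max()-.012]; print('  top pts',len(T),T.mean(0).round(4));continue
        r=cv2.minAreaRect((P[:,:2]*1000).astype(np.float32))
        print(n,k,m.sum(),np.round(r[0],1),np.round(r[1],1),round(r[2],1))
# depth-free: raw color contour of holder in top
p=D['top']['p'].astype(int)
b=p[...,2]-p[...,0]; g=p.sum(2)
for nm,seed,z,rng in(('holder',(384,240),.024,None),('station',(270,210),.024,None)):
    m=comp((b>-8),seed) ; c=max(cv2.findContours(m.astype(np.uint8),0,2)[0],key=cv2.contourArea)
    P=np.array([plane('top',*q,z)[:2] for q in c[:,0].astype(float)]); r=cv2.minAreaRect((P*1000).astype(np.float32))
    print('col',nm,m.sum(),np.round(r[0],1),np.round(r[1],1),round(r[2],1), cv2.boundingRect(c))
E
python3 meas2.py
```

```text
top holder 2098 [ 516.8 -148.6] [ 89.9 170.5] 9.0
top station 2194 [510.9 188.6] [110.9 119.6] 71.7
top tag z 0.04316564816375257 0.002076270785691257
top tag 1088 [510.5 188.4] [69.8 89.4] 71.5
top stamp px 114 361 373 221 230 mean [ 0.5074 -0.0961  0.1086] max [ 0.5179 -0.0872  0.1222]
  top pts 83 [ 0.5079 -0.0984  0.1176]
side holder 3050 [ 514.8 -148.7] [ 93.2 171. ] 8.8
side station 1750 [508.1 185.8] [109.7 121.5] 70.7
side tag z 0.0442565328760573 0.0018327972693950657
side tag 818 [508.8 188.3] [73.7 90.3] 72.2
side stamp px 355 357 371 218 248 mean [ 0.5013 -0.1042  0.0936] max [ 0.5169 -0.089   0.1223]
  top pts 118 [ 0.504  -0.1018  0.1179]
col holder 2542 [ 517.8 -149.6] [ 91.1 173.5] 8.8 (347, 200, 74, 47)
col station 2246 [511.2 186.3] [112.4 120.8] 71.5 (219, 197, 57, 59)
```

```bash
cat > meas3.py <<'E'
from h import *
# grip silhouette midline -> vertical-ish plane; intersect both views with vertical axis
def mid(n,tag,win,thr=75):
    p=np.load(f'pics/{tag}.npz')['p']; g=p.max(2).astype(int)
    x0,y0,x1,y1=win; m=np.zeros(g.shape,np.uint8); m[y0:y1,x0:x1]=(g[y0:y1,x0:x1]<thr)
    _,l,st,c=cv2.connectedComponentsWithStats(m); i=1+np.argmax(st[1:,4]); return (l==i),st[i],c[i]
if __name__=='__main__':
    for n,w in(('top',(355,214,384,236)),('side',(350,212,378,262))):
        m,st,c=mid(n,n+'0',w,45); print(n,st,c)
        for k in range(w[1],w[3],2 if n=='top' else 4):
            xs=np.nonzero(m[k])[0]
            if len(xs): print(k,xs.min(),xs.max(),end=' | ')
        print()
        # candidate: project vertical axis cylinder for xy, compare centroid -> solve
    # project centre of grip (z range .04.. .12) centroid approx: axis mid z=.08
        for z in(.08,.117): print(z,plane(n,*c,z).round(4))
    p=np.load('pics/top0.npz')['p'].astype(np.float32).mean(2)
    # ring: dark residual inside plate
    bl=cv2.medianBlur(p.astype(np.uint8),15).astype(float); r=bl-p
    c=(.5103,.1885); pts=[];
    for v in range(195,256):
        for u in range(215,280):
            q=plane('top',u,v,.0435)[:2]-c; rad=np.hypot(*q)
            if .012<rad<.024 and r[v,u]>6: pts.append([q[0],q[1],r[v,u]])
    pts=np.array(pts);A=np.c_[2*pts[:,:2],np.ones(len(pts))];W=pts[:,2:]**.5
    s=np.linalg.lstsq(A*W,(pts[:,:2]**2).sum(1)*W[:,0],rcond=None)[0]
    print('ring',len(pts),s[:2]+c,np.sqrt(s[2]+s[0]**2+s[1]**2))
E
python3 meas3.py
```

```text
top [361 220  14  12 124] [367.37096774 225.10483871]
220 365 371 | 222 363 373 | 224 361 374 | 226 361 374 | 228 361 373 | 230 364 369 | 
0.08 [ 0.5096 -0.1009  0.08  ]
0.117 [ 0.5081 -0.0957  0.117 ]
side [357 220  13  32 317] [363.31861199 235.76025237]
220 363 366 | 224 360 369 | 228 360 369 | 232 359 369 | 236 358 368 | 240 358 368 | 244 357 368 | 248 358 367 | 
0.08 [ 0.5052 -0.1006  0.08  ]
0.117 [ 0.4832 -0.1198  0.117 ]Traceback (most recent call last):
  File "meas3.py", line 23, in <module>
    q=plane('top',u,v,.0435)[:2]-c; rad=np.hypot(*q)
      ~~~~~^^^^^^^^^^^^^^^^^
  File "h.py", line 10, in plane
    c=cams.camera_params(n);K=np.array(c['K']);T=np.array(c['pose'])
ValueError: time passes only in moves, steps and waits
```

```bash
python3 - <<'E'
s=open('h.py').read()
s=s.replace("def snap","CP={n:cams.camera_params(n) for n in('top','side')}\ndef snap",1).replace("c=cams.camera_params(n);","c=CP[n];")
open('h.py','w').write(s)
E
python3 meas3.py | tail -1
python3 - <<'E'
from h import *
from scipy.spatial.transform import Rotation as R
a=np.radians(9)
o=readout.observe(); print(R.from_rotvec(o['tcp_rot']).as_matrix().round(2))
for s in(0,np.pi):
    z=np.array([np.cos(a+s),np.sin(a+s),0]);y=np.array([0,0,-1.]);x=np.cross(y,z)
    rv=R.from_matrix(np.c_[x,y,z]).as_rotvec(); print(rv)
    for p in([.509,-.0985,.058],[.509,-.0985,.25],[.5103,.1885,.25],[.5103,.1885,.09]):
        q=kinematics.solve_ik(p,rv); print(None if q is None else np.round(q,2))
E
```

```text
ring 59 [0.51151153 0.18766347] 0.01799292277339852
[[ 0.9  -0.    0.43]
 [-0.43 -0.    0.9 ]
 [-0.   -1.   -0.  ]]
[-1.27939494  1.0927065  -1.0927065 ]
[-0.32  0.25 -0.47  0.86  0.    1.1 ]
[-0.32  0.08 -0.23  1.27  0.    1.1 ]
[ 0.23  0.12 -0.17  1.27  0.    1.65]
[ 0.23  0.25 -0.38  0.94  0.    1.65]
[-1.13077701 -1.32396978  1.32396978]
[-0.32  0.25 -0.47  0.86  0.   -2.04]
[-0.32  0.08 -0.23  1.27  0.   -2.04]
[ 0.23  0.12 -0.17  1.27  0.   -1.49]
[ 0.23  0.25 -0.38  0.94  0.   -1.49]
```

```bash
cat >> h.py <<'E'
RV=np.array([-1.27939494,1.0927065,-1.0927065])
def st(t=''):
    o=readout.observe(); print(t,round(float(o['clock']),2),'tcp',np.round(o['tcp_pos'],4),'F',np.round(o['wrist_force'],2),'M',np.round(o['ft_torque'],2),'gap',round(float(o['finger_gap']),4),flush=True); return o
E
python3 - <<'E'
from h import *
bot.move_pose([.509,-.0985,.20],RV); st('above')
bot.move_straight([.509,-.0985,.058],.12); st('down')
hand.grab(60); st('grab')
snap('top','top1'); snap('side','side1')
E
python3 - <<'E'
import cv2,numpy as np
t=cv2.imread('pics/top1.png');s=cv2.imread('pics/side1.png')
f=lambda a:cv2.convertScaleAbs(cv2.resize(a,(400,400),interpolation=cv2.INTER_CUBIC),alpha=1.8,beta=20)
cv2.imwrite('pics/z1.png',np.hstack([f(t[165:285,320:440]),f(s[190:310,310:430])]))
E
```

```text
above 2.61 tcp [ 0.5092 -0.0978  0.2001] F [-0.3   0.38 -0.15] M [-0.02  0.   -0.  ] gap 0.0851
down 3.94 tcp [ 0.5098 -0.0987  0.0588] F [ 1.05 -0.64 -0.55] M [ 0.   -0.    0.03] gap 0.0855
grab 4.53 tcp [ 0.5091 -0.0986  0.0583] F [ 0.45 -0.18  3.33] M [0.04 0.2  0.02] gap 0.0224
```

View pics/z1.png

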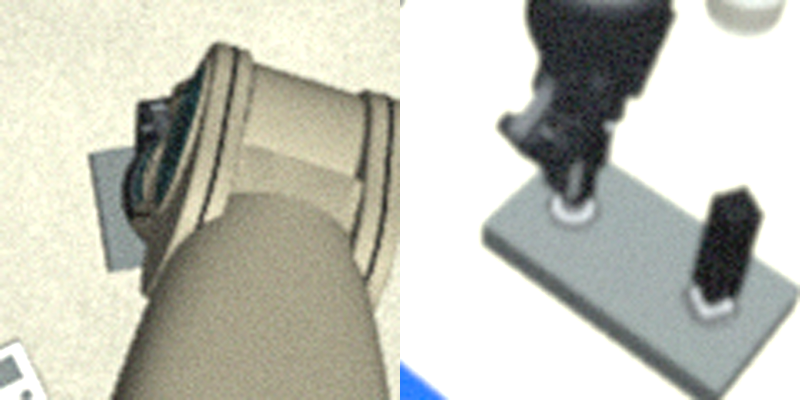

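Gripped: the side crop shows the fingers around the round stamp with its steel collar at crop (572,208), and the square stamp untouched. Next I lift it, measure the weight, and look.

```bash
python3 - <<'E'
from h import *
bot.move_straight([.509,-.0985,.065],.03); st('bit')
bot.move_straight([.509,-.0985,.18],.12); bot.dwell(.3); st('up')
bot.move_straight([.511,.188,.18],.2); bot.dwell(.4); 
for i in range(6): st('over'); bot.dwell(.05)
snap('top','top2'); snap('side','side2')
E
python3 - <<'E'
import cv2,numpy as np
t=cv2.imread('pics/top2.png');s=cv2.imread('pics/side2.png')
f=lambda a:cv2.convertScaleAbs(cv2.resize(a,(400,400),interpolation=cv2.INTER_CUBIC),alpha=1.8,beta=20)
cv2.imwrite('pics/z2.png',np.hstack([f(t[165:285,187:307]),f(s[90:210,220:340])]))
E
```

```text
bit 5.02 tcp [ 0.5091 -0.0985  0.065 ] F [-0.05  0.75 -0.78] M [-0.03  0.02 -0.01] gap 0.023
up 6.42 tcp [ 0.5087 -0.0984  0.1794] F [-0.85 -0.21 -1.48] M [ 0.01 -0.   -0.01] gap 0.0224
over 8.41 tcp [0.5111 0.1877 0.18  ] F [ 0.09  0.   -2.06] M [-0.02 -0.03 -0.  ] gap 0.0225
over 8.46 tcp [0.511  0.1878 0.18  ] F [-0.39  0.61 -1.89] M [ 0.04 -0.01 -0.01] gap 0.0228
over 8.51 tcp [0.511  0.1879 0.18  ] F [ 0.15 -0.29 -1.11] M [-0.01  0.01 -0.04] gap 0.0227
over 8.56 tcp [0.511  0.1879 0.18  ] F [-0.06  0.04 -1.38] M [-0.01  0.    0.07] gap 0.0225
over 8.61 tcp [0.511 0.188 0.18 ] F [ 0.3  -0.06 -1.23] M [0.   0.03 0.01] gap 0.0229
over 8.66 tcp [0.511 0.188 0.18 ] F [ 0.18 -0.68 -1.85] M [ 0.01  0.01 -0.02] gap 0.0232
```

View pics/z2.png

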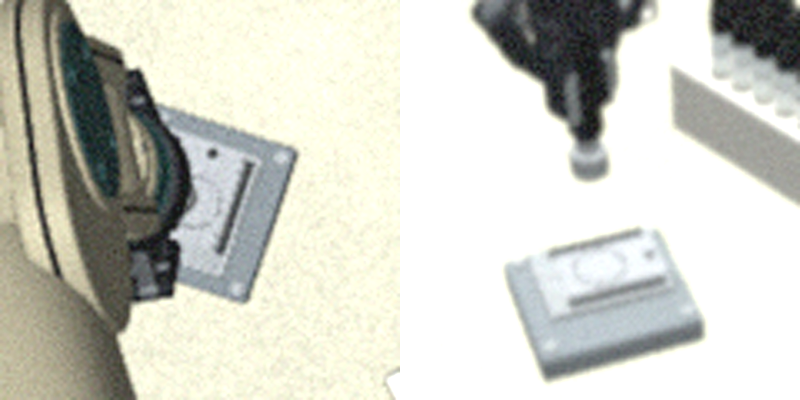

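The side crop shows the stamp hanging above the ring with its die at about crop (589,160). I'll check the die position against the TCP axis.

```bash
python3 - <<'E'
from h import *
def proj(n,P):
    c=CP[n];K=np.array(c['K']);T=np.linalg.inv(np.array(c['pose']));q=K@(T@np.append(P,1))[:3];return q[:2]/q[2]
for x in(.0,.009,.018,.025): print('axis pred',x,proj('side',[.511,.188,.1317+x]).round(2))
for t in('top','side'): print(t,[proj(t,[.511,.188,.0435]).round(1)])
g=np.load('pics/side2.npz')['p'].max(2)
print(g[128:148:1,266:288])
E
```

```text
axis pred 0.0 [277.18 140.08]
axis pred 0.009 [276.84 136.82]
axis pred 0.018 [276.49 133.5 ]
axis pred 0.025 [276.22 130.89]
top [array([245.1, 225.4])]
side [array([280.3, 169.6])]
[[154 152 147 129  91  51  30  17  11  18   0  13   2  26  64 111 137 153
  151 152 151 149]
 [154 154 149 136 102  63  35  22  17  11   9  12  16  38  79 120 144 150
  151 153 153 149]
 [154 154 149 143 124  92  53  25  14  16  11   8  27  55  95 130 150 151
  151 151 150 150]
 [151 150 151 148 139 116  79  39  18  21  16  25  33  71 113 140 151 150
  151 152 151 150]
 [153 148 150 150 148 129  96  58  38  37  37  44  56  81 116 136 145 146
  152 147 150 148]
 [150 152 153 151 144 128 100  72  54  51  50  55  64  78 107 126 140 145
  149 151 147 150]
 [149 151 152 147 140 123 101  80  67  66  61  67  70  84 104 120 132 143
  146 148 148 146]
 [151 148 149 140 130 117 108  92  77  73  72  78  83  98 101 111 125 141
  150 150 146 143]
 [151 149 149 141 122 111 108 103  97  91  91  90  97 103 103 102 118 138
  147 148 149 148]
 [150 153 148 140 123 101  98  97 100  97  94  99 102  97  90  88 110 138
  147 
[... 243 characters left out ...]
4  64  62  63  57  71 101 131
  146 148 151 147]
 [154 155 150 150 140 109  80  64  61  59  63  60  62  60  64  76 108 133
  150 150 150 150]
 [152 152 153 150 145 127  97  77  69  67  67  68  65  69  80  97 119 139
  153 151 153 151]
 [151 153 151 150 150 139 118 100  87  80  76  81  83  94 109 121 140 145
  150 152 151 149]
 [151 151 155 155 151 147 138 126 119 110 107 110 115 125 136 144 149 152
  151 154 153 155]
 [151 153 155 153 155 152 151 144 142 138 137 140 140 146 148 149 151 152
  154 153 151 156]
 [153 151 156 156 155 152 155 151 154 151 148 149 152 153 152 153 154 153
  151 155 152 159]
 [154 155 156 154 155 156 155 156 153 153 153 153 153 155 155 156 154 154
  154 153 153 155]]
```

Die centre measured at column 276.6 versus 276.8 predicted, with the stamp axis within about 1 px, so it hangs straight on the TCP axis. Now I approach by touch.

```bash
cat > press.py <<'E'
from h import *
X,Y=.511,.188
def F(k=5):
    a=[]
    for _ in range(k): bot.dwell(.02); a.append(readout.observe()['wrist_force'])
    return np.mean(a,0)
bot.move_straight([X,Y,.104],.1); bot.dwell(.4)
f0=F(12); st('hover'); print('f0',f0.round(2))
z=.104; log=[]
while z>.082:
    z-=.001; bot.move_straight([X,Y,z],.02); f=F(4)-f0
    log.append((round(z,4),f.round(1).tolist()))
    if f[2]>2: break
print(log[-4:])
for i in range(12):
    if f[2]>11.3: break
    dz=min(.001,max(.0002,(12-f[2])/4000*.8)); z-=dz
    bot.move_straight([X,Y,z],.01); f=F(4)-f0; print(round(z,5),f.round(2))
st('press')
for i in range(8): f=F(8)-f0; print('hold',f.round(2),round(float(readout.observe()['clock']),2))
if f[2]>9: 
    snap('side','side3')
    bot.move_straight([X,Y,z+.006],.012); st('off'); print((F(6)-f0).round(2))
    bot.move_straight([X,Y,.104],.04); bot.dwell(.2); print((F(8)-f0).round(2)); 
    bot.move_straight([X,Y,.18],.12); st('up'); snap('side','side4')
E
python3 press.py
```

```text
hover 10.32 tcp [0.511 0.188 0.104] F [ 0.34  0.24 -1.96] M [-0.02 -0.   -0.  ] gap 0.0232
f0 [-0.23  0.09 -1.31]
[(0.095, [0.1, -0.3, -0.3]), (0.094, [0.1, 0.1, -0.7]), (0.093, [0.5, -0.5, 0.3]), (0.092, [0.0, -0.2, 2.8])]
0.091 [-0.11  0.3   5.72]
0.09 [-0.77  0.4   8.36]
0.08927 [-0.72 -0.59 10.14]
0.0889 [-0.55 -0.15 10.53]
0.08861 [-0.99 -0.13 10.83]
0.08837 [-0.6  -0.31 11.88]
press 16.02 tcp [0.5124 0.1883 0.09  ] F [-0.73  0.56 10.33] M [-0.12  0.28 -0.01] gap 0.023
hold [-0.29 -0.49 11.59] 16.15
hold [-0.7  -0.63 11.65] 16.28
hold [-1.2  -0.21 11.42] 16.42
hold [-0.67 -0.65 11.52] 16.55
hold [-0.45 -0.07 11.29] 16.68
hold [-0.85 -0.43 11.24] 16.82
hold [-0.81 -0.6  11.55] 16.95
hold [-0.97 -0.32 11.58] 17.08
off 17.78 tcp [0.5102 0.1878 0.0936] F [ 0.02 -0.04 -1.68] M [ 0.01 -0.03 -0.  ] gap 0.0226
[ 0.19 -0.06 -0.16]
[ 0.46 -0.01 -0.14]
up 19.39 tcp [0.5104 0.1879 0.1793] F [ 0.39 -0.15 -1.66] M [-0.01  0.02 -0.  ] gap 0.0226
```

The press held about 11.5 N for just over 1 s, with side force of about 1 N or less. Next, check the station and stamp, then return it.

```bash
python3 - <<'E'
import cv2,numpy as np
s=[cv2.imread(f'pics/side{i}.png') for i in(3,4)]
f=lambda a:cv2.convertScaleAbs(cv2.resize(a,(400,400),interpolation=cv2.INTER_CUBIC),alpha=1.8,beta=20)
cv2.imwrite('pics/z3.png',np.hstack([f(a[90:210,220:340]) for a in s]))
a=np.load('pics/side2.npz')['p'].astype(int);b=np.load('pics/side4.npz')['p'].astype(int)
print(cv2.phaseCorrelate(a[155:195,250:312].mean(2),b[155:195,250:312].mean(2)), cv2.phaseCorrelate(a[115:148,262:290].mean(2),b[115:148,262:290].mean(2)))
E
```

```text
((0.037208966533050614, 0.009675290640544176), 0.940307632592163) ((-0.18950579626053354, 0.026642313078450996), 0.9376304459576676)
```

View pics/z3.png

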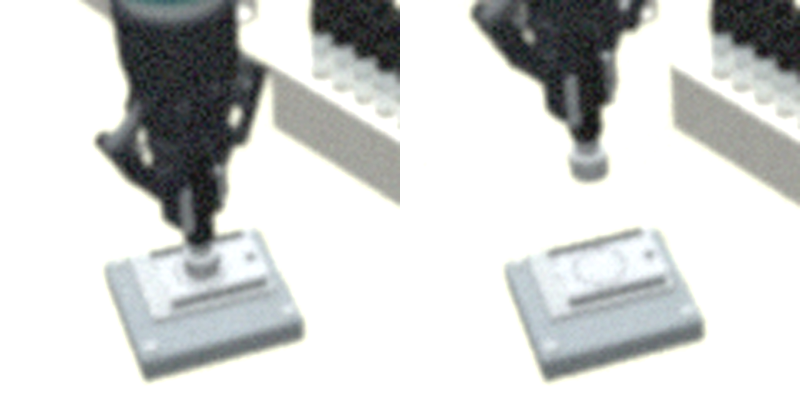

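```bash
cat > ret.py <<'E'
from h import *
X,Y=.509,-.0985
def F(k=5):
    a=[]
    for _ in range(k): bot.dwell(.02); a.append(readout.observe()['wrist_force'])
    return np.mean(a,0)
bot.move_straight([X,Y,.18],.2); bot.move_straight([X,Y,.09],.1); bot.dwell(.4)
f0=F(10); st('above well'); print(f0.round(2))
z=.09; z=.066; bot.move_straight([X,Y,z],.04); bot.dwell(.1); f=F(5)-f0; print(z,f.round(2))
while z>.0555 and np.linalg.norm(f)<2.2:
    z-=.0007; bot.move_straight([X,Y,z],.02); f=F(4)-f0
    print(round(z,4),f.round(2))
st('end'); snap('side','side5')
E
python3 ret.py
```

```text
above well 22.64 tcp [ 0.509  -0.0985  0.09  ] F [ 0.9  -0.48 -0.83] M [ 0.03 -0.03  0.04] gap 0.0226
[ 0.23 -0.06 -1.4 ]
0.066 [-0.08 -0.3  -0.1 ]
0.0653 [-0.03 -0.14 -0.14]
0.0646 [-0.15 -0.17 -0.04]
0.0639 [-0.2   0.3   0.04]
0.0632 [-0.42  0.36  0.36]
0.0625 [-0.12  0.35  0.02]
0.0618 [-0.17  0.28  0.02]
0.0611 [-0.13  0.19 -0.53]
0.0604 [-0.49 -0.11 -0.59]
0.0597 [-0.06  0.76  0.28]
0.059 [-0.69 -0.07  0.22]
0.0583 [-0.31 -0.24  0.43]
0.0576 [-2.34  0.98  6.57]
end 27.38 tcp [ 0.5092 -0.0986  0.0583] F [-1.68  1.07  4.57] M [ 0.1   0.47 -0.05] gap 0.0227
```

The pressed view (left) shows the die centred on the ring at crop (203,262). After lift-off the plate is back where it was, shifted by less than 0.04 px. The stamp has touched the well floor at the expected depth. I'll ease the load and let go.

```bash
python3 - <<'E'
from h import *
X,Y=.509,-.0985
bot.move_straight([X,Y,.0580],.01); bot.dwell(.2); st('eased')
hand.ungrasp(); bot.dwell(.2); st('open')
bot.move_straight([X,Y,.20],.08); bot.move_pose([.267,.565,.231],[-1.545,.346,-.345]); bot.dwell(.3); st('away')
snap('top','top6'); snap('side','side6')
E
python3 - <<'E'
import cv2,numpy as np
t=cv2.imread('pics/top6.png');s=cv2.imread('pics/side6.png')
f=lambda a:cv2.convertScaleAbs(cv2.resize(a,(400,300),interpolation=cv2.INTER_CUBIC),alpha=1.8,beta=20)
cv2.imwrite('pics/z6.png',np.vstack([np.hstack([f(t[195:255,344:424]),f(t[195:255,207:287])]),np.hstack([f(s[210:315,325:465]),f(s[150:210,242:322])])]))
for n in('top','side'):
    a=np.load(f'pics/{n}0.npz')['p'].astype(int);b=np.load(f'pics/{n}6.npz')['p'].astype(int)
    d=(abs(a-b).max(2)>35).astype(np.uint8);_,_,st,_=cv2.connectedComponentsWithStats(d);print(n,[x.tolist() for x in st[1:] if x[4]>4])
E
```

```text
eased 27.88 tcp [ 0.5091 -0.0986  0.0583] F [-1.83  0.38  6.1 ] M [ 0.1   0.39 -0.  ] gap 0.0226
open 28.71 tcp [ 0.509  -0.0985  0.058 ] F [-0.21 -0.26 -0.54] M [ 0.02  0.02 -0.01] gap 0.0852
away 33.44 tcp [0.2674 0.5648 0.231 ] F [-1.35 -0.58  0.67] M [-0.05  0.02  0.02] gap 0.0858
top [[1, 343, 3, 6, 7], [14, 360, 6, 1, 6], [23, 374, 5, 1, 5], [9, 389, 3, 3, 5]]
side []
```

View pics/z6.png

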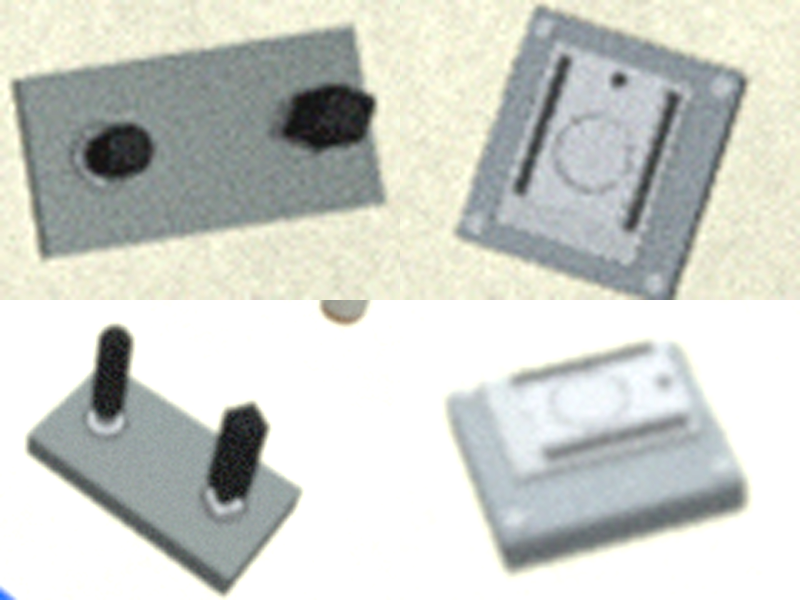

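The stamp stands upright in its original well, and the square stamp and station look unchanged. The only differences from the first pictures are a few pixels on the robot itself.

```bash
python3 -c "
from h import *
ticket.sign_off()"
```

```text
the job is handed in; nothing more can be done
```

I pressed the round stamp onto the ringed field, lifted it straight off, set it back upright in its own well and let go. I then handed the job in at about 33.5 s of the 69 s allowed; sign-off reports no verdict.

- **Press:** I found the tag by touch at about 44 mm above the table. The stamp held 11.2–11.7 N for just over 1 s; the highest force averaged during the press was 11.9 N.
- **Sideways movement:** under load the arm gave about 1.4 mm in x, with about 0.5–1.2 N of side force, so the floating plate probably went about 1 mm with the die while pressed. After lift-off it was back in place, with no visible shift (under 0.04 px).
- **Return:** the stamp touched the well floor at the height it was picked up from. About 7 N was still on it when I opened the fingers, because my step to ease the load made no clear difference.
- **Final pictures:** both stamps are upright in their wells, the station is unchanged, and nothing else on the bench moved.

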